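Lock a drying blower on

ROBOT

A 7-joint arm with a two-finger parallel gripper is mounted at the origin on a cart in front of the work surface, level with it; the furniture and walls round the work are solid. World frame = base frame: x ahead of the robot, y to its left, z up, the work surface at z = 0. Lengths are in m, angles in rad, forces in N, time in s.
With the tool pointing down it reaches from about 0.425 to 0.875 m from the base axis. Payload 4.7 kg.
Tool frame: the origin (TCP) lies on the centre line of the jaws, within the pads' length; the fingertips stand 14 mm ahead of it and the grasp point (between the pads) lies 5 mm behind it; z points along the fingers, y is the direction in which the jaws open and shut (so a half turn about z gives the same grasp; the last joint's range is limited). The gripper opens to 87 mm and grips with 3 to 60 N. Pads are 19 mm wide; open, the fingers measure 117 mm over their backs; the gripper's body (75 mm by 190 mm) begins 51 mm behind the grasp point.
Start: joints at [-1.277, 0.321, -0.07, 1.45, 0.023, 1.371, -0.057], TCP at [0.18, 0.625, 0.237] pointing down, gripper open.
Joint ranges: [-2.86, 2.86], [-0.3, 2.09], [-1.38, 1.24], [0.06, 2.45], [-1.56, 4.7], [0.09, 2.05], [-2.69, 2.69]. Speed limits (rad/s): [2.57, 2.57, 3.14, 3.14, 3.14, 3.14, 3.14].

INTERFACE

Orientations are given as a rotation vector (axis times angle).
In Python, from bench import ctrl, optics, models gives the robot as it stands. The module is installed in compiled form; this text tells all that it offers.
- The arm moves only by the tool arm_command, never from a script. Its argument "motion" is a list of rows, each a list of 3 entries, a list of its own where there are three numbers: the shift along the tool's x, y, z in mm, then the turn, a rotation vector about the tool's x, y, z in degrees, then the closure, from 0 (fully open) to 1 (shut). In form: [[[x, y, z], [ax, ay, az], claw], ...]. A call has 1 to 8 rows; each row shifts and turns the commanded pose from where the row before left it, along the tool's axes as they then stand; what a row does not reach is not made up. A row lasts 1/12 s, in which the tool goes at most 41.7 mm and 7.16 degrees, less where a joint would pass 70% of its speed; a pose out of reach is approached as far as the arm can. A call with a gripper value outside its range is refused whole. The fingers move at their own pace and stop on an object; "force" is the grip in N (left out, the last holds). Time passes only in rows, so rows that do not move let the fingers close. It gives the time, the measured TCP pose, the force and the opening at its end, in the units of the state.
- ctrl.get_state(): the state, without advancing time (a new reading comes with each control period).
- optics.get_image(name): name is "side" or "top"; returns (picture, depth): 480x640x3 uint8, blue, green, red; 480x640 float32, m along the optical axis (not along the pixel's ray), 0 where there is no reading.
- optics.camera_model(name): a dict with "fovy" (degrees; the focal length in pixels is half the picture's height over the tangent of half this angle, whatever the lens; pixels are square), "cx", "cy" (the principal point, pixels), "rvec" (rotation vector, rad) and "tvec" (3), from world to camera coordinates, as OpenCV has them. Camera axes: x right, y down, z forward; pixel columns grow to the right and rows downward; lengths in m; the calibration is good to about 2 mm. A picture is of the moment at which its call begins. camera_model takes no time and is no camera call.
- ctrl.close_job(): hands the job in, once; it reports no verdict.
Trained networks look in the newest picture that a camera, given by its name, has taken for a name from the list of things; names that differ only in an ending like _2 or _b are one class to them, and where a whole thing is asked for, a point or a joint stands for the part that bears it (a point fixed in the world has none). Each returns a list of dicts, best first, with "conf" (0 to 1); they miss things now and then, are a little off and sometimes report something else, mostly with a low value. They report only what shows in the picture. A call takes as long as a camera call. They do not tell look-alikes from the thing itself.
- models.search_frame(camera, target): "location" ([x, y, z] in m, in the coordinates of the camera as it stood for that picture, good to about 4 mm: the middle of the surface that is visible of it).
- models.silhouettes(camera, target): "pixels" (480x640 bool, what is visible of it).
The state is a dict: "time": time; "joint_positions": joint angles; "qd": joint speeds; "joint_torque": joint torques, N m; "position": TCP position; "tool_rot": TCP orientation; "ft_force": force on the tool from outside, world axes, zero at the start; "torque": the same for the moment, N m; "grip_width": opening from 0.0 (shut) to 1.0 (fully open).
Only numpy, scipy, OpenCV 4.12 (cv2) and the standard library are available. Lean on these libraries where they do the work, as an engineer would, in place of code of your own. Each camera call takes 0.05 s, during which the arm holds its last target.

TASK

Set the glassware-drying blower in its bench stand running hands-free: squeeze its trigger fully in, press the round lock-on button on its side fully in while the trigger is held, then ease the trigger until the catch holds it part-way in, and let go. Do not shift or tip the jar and the bottle that stand beside the stand.

Things in the scene. Friction and masses are not known exactly. Their poses are not given: they have to be found in the camera images.
- blower: Grey pistol-shaped blower in a dark steel stand, fixed. Origin: at desk height under the barrel axis, x away from the robot at yaw 0, z up. Base 240 x 115 x 12 mm (x -150..90 mm). The grip rises along +x at 28 deg; on its upper end the barrel (68 mm thick) points up and back over the trigger. The lock button is on its -y side. Below the trigger the grip is no wider than the cheek's outer side.
- trigger_face (a point): Centre of the black ribbed trigger paddle's face (65 x 34 mm); moves with it. Site x: up the grip, y: blower's y, z: out of the paddle, 28 deg from vertical, leaning to blower -x. Pressed along -z. The barrel's surface lies 58 mm away along x. Beside it on -y stands a housing cheek, y -19 to -28 mm, 60 mm long, top 12 mm above the resting face (28 mm above the pressed one); the +y side is open.
- button_face (a point): Centre of the end of the black round lock-on button (20 mm across), 14 mm out of the cheek's outer side; moves with it; same axes as trigger_face; pressed along +y. At rest it is at (0, -42, -2) mm in trigger_face axes; with the trigger fully in it spans 4 to 24 mm above the paddle's face, so one finger can hold the trigger while the other, outside the cheek, pushes the button.
- trigger (a joint): How far the trigger is squeezed, m: 0 at rest, 0.016 fully in. Spring: 4.5 N at rest, 12 N fully in. Held by the catch it stands at about 0.007.
- lock_button (a joint): How far the lock-on button is in, m: 0 at rest, 0.009 fully in; spring 2 to 4 N. Blocked after 0.5 mm unless the trigger is in by at least 0.0105. Its hook is past the catch from 0.0065: if the trigger is eased before the button is let go, the catch holds both (button at about 0.0065). Squeezing the trigger again frees it.
- jar: Open glass jar, 61 mm across, 60 mm high, loose on the desk on one side of the stand. Origin: centre of its underside, z up.
- oil_bottle: Small brown capped bottle, 41 mm across, 82 mm high, loose on the desk on the other side of the stand. Origin: centre of its underside, z up.
- nozzle_end (a point): Centre of the end of the steel nozzle (44 mm across), the highest point of the blower, overhanging the trigger; same axes as trigger_face, z along the barrel.
Mind the look-alikes: they are no part of the job. There is more than one size of the oil_bottle; the job needs the larger. There is more than one size of the jar; the one meant has the size given above.

How it is judged:
On the way, in this order (a step that is already met when the one before it is completed fails the run):
1. the trigger is squeezed fully in (at least 11 mm of 16) with the button still out (value of joint trigger above 0.011 m and value of joint lock_button below 0.003 m), for 0.1 s.
2. with the trigger held in, the lock-on button is pressed in (at least 6.5 mm of 9) (value of joint trigger above 0.009 m and value of joint lock_button above 0.0065 m), for 0.05 s.
At the end, for the whole second after the job is handed in: The trigger stays on its catch by itself, 5 to 9 mm in, with the lock-on button held in by more than 5 mm; jar and bottle stand upright within 30 mm of where they were (value of joint trigger between 0.005 and 0.009 m and value of joint lock_button above 0.005 m and distance of each of jar, oil_bottle from where it was at the start of the episode below 0.03 m and angle between each of jar, oil_bottle's own z axis and vertical below 0.2 rad); the robot touches nothing.
It fails at once if the jar or the bottle is tipped or shifted by more than 30 mm (angle between any of jar, oil_bottle's own z axis and vertical above 0.5 rad or distance of any of jar, oil_bottle from where it was at the start of the episode above 0.03 m).
It also fails if it takes over 38 s, if anything falls off the work surface, if the arm or the gripper's body presses on something with over 40 N, if the wrist force passes 120 N, or if a joint passes its speed limit or range.

## Working session

There is one attempt and no reset: what is moved stays moved. The work goes in short steps, Python scripts to look and compute and a tool call to move; the robot and the scene stay as the last step left them, time stands still between calls to the robot, and variables do not carry over. Pictures are saved under pics/ and viewed, and the job is handed in when it is done.

Besides the shell and the picture viewer there is one more tool, called after "Request:" by a JSON object that holds its "api" and its "payload". arm_command: Moves the arm, as the interface text tells. Its arguments: {"type":"object","properties":{"motion":{"type":"array","items":{"type":"array"}},"force":{"type":"number"}},"required":["motion"]}

```bash
mkdir -p pics; cat > h.py <<'E'
import numpy as np, cv2
from scipy.spatial.transform import Rotation as R
from bench import ctrl, optics, models
def cam(n):
    m=optics.camera_model(n); f=240/np.tan(np.radians(m["fovy"])/2)
    return f,m["cx"],m["cy"],R.from_rotvec(np.array(m["rvec"]).ravel()).as_matrix(),np.array(m["tvec"]).ravel()
def c2w(n,p):
    f,cx,cy,Rm,t=cam(n); return (np.asarray(p)-t)@Rm
def px2w(n,u,v,d):
    f,cx,cy,Rm,t=cam(n); return c2w(n,np.stack([(u-cx)/f*d,(v-cy)/f*d,d*np.ones_like(u*1.0)],-1))
def w2px(n,p):
    f,cx,cy,Rm,t=cam(n); q=np.asarray(p)@Rm.T+t; return np.stack([q[...,0]/q[...,2]*f+cx,q[...,1]/q[...,2]*f+cy],-1)
E
python3 - <<'E'
from h import *
for n in("side","top"):
    im,d=optics.get_image(n); cv2.imwrite(f"pics/{n}0.png",im); np.save(f"{n}0.npy",d)
    print(n,optics.camera_model(n))
    for t in("blower","trigger_face","button_face","nozzle_end","jar","oil_bottle"):
        for r in models.search_frame(n,t): print(n,t,round(r["conf"],2),c2w(n,r["location"]).round(3),w2px(n,c2w(n,r["location"])).round())
print(ctrl.get_state())
E
```

```text
side {'fovy': 43.25194809114912, 'cx': 304.04770630301965, 'cy': 235.92302487553698, 'rvec': array([ 0.55915669, -2.62439131,  1.23941881]), 'tvec': array([0.52768291, 0.34348882, 0.87104837])}
side blower 0.58 [0.596 0.012 0.089] [291. 315.]
side nozzle_end 0.82 [0.599 0.018 0.087] [288. 317.]
side jar 0.89 [ 0.51  -0.116  0.03 ] [365. 303.]
side oil_bottle 0.74 [0.528 0.123 0.037] [301. 399.]
side oil_bottle 0.65 [0.61  0.131 0.055] [251. 378.]
side oil_bottle 0.38 [0.558 0.009 0.12 ] [313. 307.]
top {'fovy': 44.82553853669209, 'cx': 329.34418519519943, 'cy': 238.8877561949378, 'rvec': array([ 2.19278924, -2.24378538,  0.05275067]), 'tvec': array([-0.04303826,  0.580651  ,  1.02286668])}
top blower 0.6 [ 0.603 -0.018  0.108] [306. 223.]
top trigger_face 0.69 [ 0.535 -0.013  0.114] [304. 266.]
top button_face 0.48 [ 0.56  -0.039  0.132] [320. 250.]
top nozzle_end 0.91 [ 0.601 -0.019  0.107] [307. 224.]
top jar 0.85 [ 0.602 -0.143  0.003] [377. 225.]
top jar 0.58 [ 0.51  -0.126  0.005] [370. 277.]
top oil_bottle 0.76 [0.616 0.115 0.06 ] [228. 219.]
top oil_bottle 0.63 [0.531 0.109 0.038] [234. 269.]
{'time': 0.7, 'joint_positions': array([-1.2769219 ,  0.32098908, -0.07009329,  1.45050098,  0.02255968,
        1.37079429, -0.05690642]), 'qd': array([ 0.00068795,  0.00098129,  0.00081802, -0.00010916,  0.00105974,
        0.00155969, -0.00106705]), 'joint_torque': array([ 1.98798580e-04, -4.90941632e+01, -4.02711304e-01, -3.12702656e+01,
       -6.37670606e-02,  3.35068500e-02,  7.66326256e-07]), 'position': array([0.17950961, 0.62474141, 0.23659307]), 'tool_rot': array([4.38036773e-01, 3.11088502e+00, 1.44254263e-04]), 'ft_force': array([ 0.25709571, -0.60954051, -0.23250947]), 'torque': array([0.01822069, 0.04215871, 0.0136997 ]), 'grip_width': 0.9983479775691337}
```

View pics/side0.png

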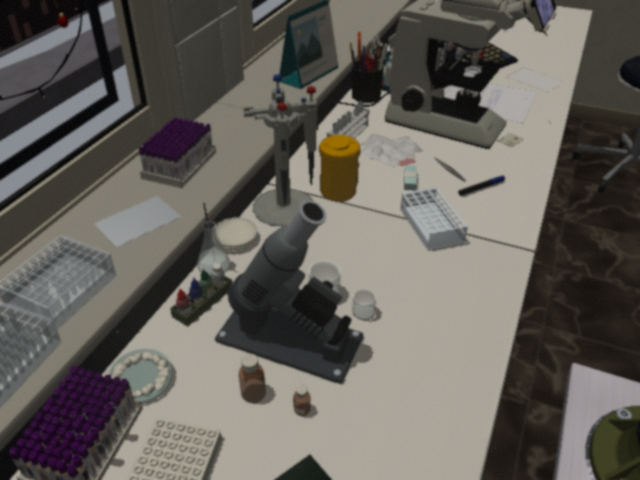

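View pics/top0.png

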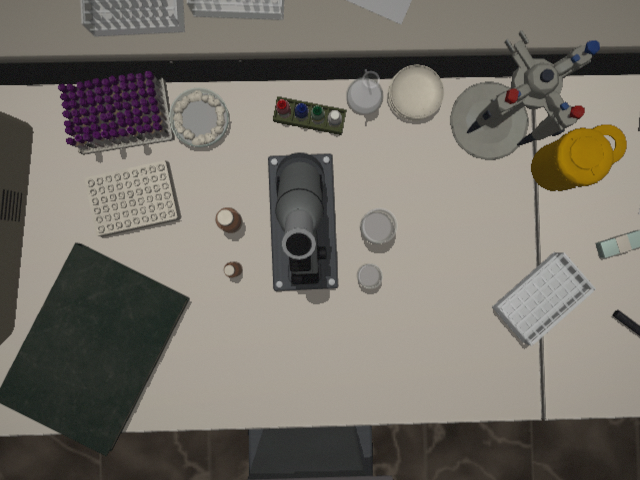

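```bash
python3 - <<'E'
import cv2
a=cv2.imread('pics/side0.png')[210:430,190:430];b=cv2.imread('pics/top0.png')[160:320,200:420]
cv2.imwrite('pics/sc.png',cv2.resize(a,None,fx=2.7,fy=2.7,interpolation=cv2.INTER_CUBIC));cv2.imwrite('pics/tc.png',cv2.resize(b,None,fx=3.6,fy=3.6,interpolation=cv2.INTER_CUBIC))
E
```

```text
(no output)
```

View pics/sc.png

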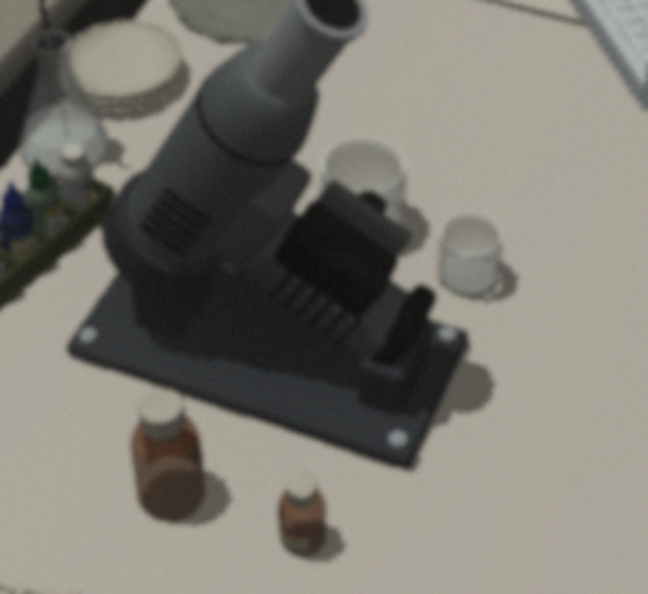

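View pics/tc.png

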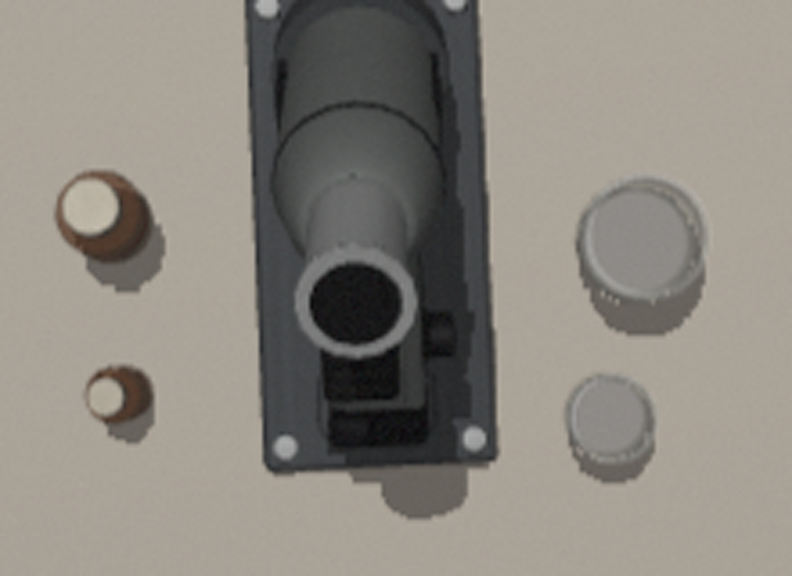

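The candidates are: jars at top-view pixels (377,225), large, and (370,277), small; bottles at (228,219), large, and (234,269), small. The large ones match the given sizes, so the small ones are look-alikes. The blower has its nozzle over the paddle, the button is at about (322,252), and the black foot in front at (305,280) is another part. Next I'll measure the blower geometry from depth.

```bash
python3 - <<'E'
from h import *
P={}
for n in("side","top"):
    d=np.load(n+"0.npy"); v,u=np.mgrid[:480,:640]; P[n]=px2w(n,u,v,d)
    # desk check
    m=(abs(P[n][...,0]-.5)<.05)&(abs(P[n][...,1]-.2)<.03); print(n,"desk z",np.median(P[n][m][:,2]),P[n][m][:,2].std())
    np.save(n+"P.npy",P[n])
p=P["top"]; m=(p[...,2]>.008)&(p[...,2]<.018)&(abs(p[...,1]+.01)<.12)&(p[...,0]>.4)&(p[...,0]<.8)
im=cv2.imread("pics/top0.png"); m&=im.mean(-1)<80
# base outline by brightness
g=(im.max(-1)<95).astype(np.uint8); 
base=np.zeros((480,640),bool); base[145:300,255:350]=g[145:300,255:350]>0
z=p[...,2]; q=p[m]; print(m.sum())
r=cv2.minAreaRect((q[:,:2]*1000).astype(np.float32)); print(r)
for uv in [(274,161),(327,160),(279,284),(332,282)]:
    f,cx,cy,Rm,t=cam("top"); C=-t@Rm; ray=np.array([(uv[0]-cx)/f,(uv[1]-cy)/f,1])@Rm; print(uv,(C+ray*(.012-C[2])/ray[2]).round(4))
for n in P:
  pp=P[n]; im=cv2.imread(f"pics/{n}0.png")
  for k in [("trig",.48,.60),]:
    m=(pp[...,0]>.45)&(pp[...,0]<.75)&(abs(pp[...,1]+.012)<.06)&(pp[...,2]>.02)
    q=pp[m]; print(n,m.sum())
    print(n,"x-slices")
    for x in np.arange(.46,.62,.01):
      s=q[(q[:,0]>=x)&(q[:,0]<x+.01)]
      if len(s): print(round(x,2),len(s), [ (round(y,3), round(np.median(s[(s[:,1]>=y)&(s[:,1]<y+.01)][:,2]),3)) for y in np.arange(-.07,.05,.01) if ((s[:,1]>=y)&(s[:,1]<y+.01)).sum()>1])
E
```

```text
side desk z 0.0005783883845417585 0.012017926154919489
top desk z 0.0005217107325451889 0.011242338072888982
3287
((647.6288452148438, 15.624038696289062), (182.875, 314.31011962890625), 86.9525375366211)
(274, 161) [0.7194 0.0384 0.012 ]
(327, 160) [ 0.7193 -0.0554  0.012 ]
(279, 284) [0.5021 0.0341 0.012 ]
(332, 282) [ 0.5033 -0.0592  0.012 ]
side 8911
side x-slices
0.5 225 [(np.float64(-0.04), np.float64(0.035)), (np.float64(-0.03), np.float64(0.072)), (np.float64(-0.02), np.float64(0.048)), (np.float64(-0.01), np.float64(0.045)), (np.float64(0.0), np.float64(0.047)), (np.float64(0.01), np.float64(0.037))]
0.51 304 [(np.float64(-0.04), np.float64(0.049)), (np.float64(-0.03), np.float64(0.079)), (np.float64(-0.02), np.float64(0.079)), (np.float64(-0.01), np.float64(0.079)), (np.float64(0.0), np.float64(0.073)), (np.float64(0.01), np.float64(0.046))]
0.52 329 [(np.float64(-0.04), np.float64(0.12)), (np.float64(-0.03), np.float64(0.114)), (np.float64(-0.02), np.float64(0.076)), (np.float64(-0.01), np.float64(0.077)), (np.float64(0.0), np.float64(0.074)), (np.float64(0.01), np.float64
[... 4814 characters left out ...]
4(0.268)), (np.float64(0.01), np.float64(0.234))]
0.6 304 [(np.float64(-0.05), np.float64(0.215)), (np.float64(-0.04), np.float64(0.234)), (np.float64(-0.03), np.float64(0.247)), (np.float64(-0.02), np.float64(0.263)), (np.float64(-0.01), np.float64(0.262)), (np.float64(0.0), np.float64(0.247)), (np.float64(0.01), np.float64(0.235)), (np.float64(0.02), np.float64(0.212))]
0.61 334 [(np.float64(-0.05), np.float64(0.214)), (np.float64(-0.04), np.float64(0.233)), (np.float64(-0.03), np.float64(0.244)), (np.float64(-0.02), np.float64(0.248)), (np.float64(-0.01), np.float64(0.247)), (np.float64(0.0), np.float64(0.243)), (np.float64(0.01), np.float64(0.233)), (np.float64(0.02), np.float64(0.214))]
```

```bash
python3 - <<'E'
from h import *
yaw=.0187; O=np.array([.641,-.0100,0])
Rb=R.from_euler('z',yaw).as_matrix(); a=np.radians(28)
Rt=Rb@np.array([[np.cos(a),0,-np.sin(a)],[0,1,0],[np.sin(a),0,np.cos(a)]])
np.save("Rt.npy",Rt)
c0=np.array([.5565,-.0115,.1265])
for n in("side","top"):
    p=np.load(n+"P.npy"); im=cv2.imread(f"pics/{n}0.png")
    q=(p-c0)@Rt*1000
    print(n)
    # z map on (x,y) grid
    for x in range(-45,75,4):
        row=[]
        for y in range(-48,28,4):
            m=(q[...,0]>=x)&(q[...,0]<x+4)&(q[...,1]>=y)&(q[...,1]<y+4)&(abs(q[...,2])<40)
            row.append("%4.0f"%np.median(q[m][:,2]) if m.sum() else "   .")
        print("%4d"%x," ".join(row))
    m=(q[...,1]<-30)&(q[...,1]>-46)&(abs(q[...,2])<25)&(abs(q[...,0])<30)
    s=q[m]; print("btn",len(s)); print(s[np.argsort(s[:,1])][:60:3].round(1))
E
```

```text
side
 -45    .    .    .    .    .    .    .  -33  -31  -31  -31  -30  -30  -31  -31  -31  -32  -36  -38
 -41    .    .    .    .    .    .    .    .    .    .    .  -31  -32  -29  -30  -32  -35  -38  -40
 -37    .    .    .    .    .    .    .    8    .   -4   -1   -3   -3   -3   -4   -6   -2  -20  -38
 -33    .    .    .    .    .    .    8   12    4   -3   -1   -1   -2   -0   -1   -1   -1  -21  -16
 -29    .    .    .    .    .    .    9   11    3    4   -0   -0   -0   -0   -1   -2   -1  -15  -16
 -25    .    .    .    .    .    .    9   10    9    2   -0   -1   -0   -1   -1   -1   -1  -23  -12
 -21    .    .    .    .    .    .    8   10    4   -1   -0   -0   -1   -0   -0   -1   -0  -14  -19
 -17    .    .    .    .    .    .    9   11    4    8   -1   -0   -0   -2   -1   -1   -1  -19  -18
 -13    .    .    .    4    5    5    8   10    4    1   -1   -1   -1   -1   -0   -1   -1  -11  -19
  -9    .    .    .    6    6    7    .   10    7   -1   -1    1   -2   -2   -2   -2   -1  -18  -20
  -5    .    .    .    6    7    6   10   10    2    3   -2   -1    0   -1    0   -1   -2  -13 
[... 4812 characters left out ...]
  .    .    .    .    .    .    .    .    .    .    .    .    .    .    .    .    .    .    .
  67    .    .    .    .    .    .    .    .    .    .    .    .    .    .    .    .    .    .    .
  71    .    .    .    .    .    .    .    .    .    .    .    .    .    .    .    .    .    .    .
btn 55
[[ -2.2 -36.4   5.2]
 [ -7.5 -36.3   5.2]
 [  6.1 -35.3   0.7]
 [  3.1 -35.    5.1]
 [ -2.  -34.9   5.4]
 [ -3.3 -34.7   9.6]
 [  7.6 -33.8   0.1]
 [  3.3 -33.6   1.8]
 [ -0.8 -33.4   4.2]
 [ -4.6 -33.2   6.9]
 [  4.8 -32.4  -9.1]
 [  5.7 -32.    3.1]
 [  1.  -31.9   4.1]
 [ -2.9 -31.7   6.7]
 [ -6.8 -31.6   6. ]
 [  7.4 -30.6   2.8]
 [  2.  -30.4   2.4]
 [ -1.4 -30.2   6.1]
 [ -7.6 -30.    4.3]]
```

```bash
python3 - <<'E'
from h import *
Rt=np.load("Rt.npy"); c0=np.array([.5565,-.0115,.1265])
for n in("side","top"):
    p=np.load(n+"P.npy"); q=((p-c0)@Rt*1000)
    # paddle surface
    m=(abs(q[...,2])<3)&(abs(q[...,0]+4)<28)&(q[...,1]>-11)&(q[...,1]<28); s=q[m]
    print(n,"paddle y hist",np.histogram(s[:,1],np.arange(-12,28,2))[0]," z med",np.median(s[:,2]))
    A=np.c_[s[:,:2],np.ones(len(s))]; print("plane",np.linalg.lstsq(A,s[:,2],rcond=None)[0])
    m=(abs(q[...,2]-10.5)<2)&(abs(q[...,0]+4)<26)&(abs(q[...,1]+18)<12); s=q[m]
    print("cheek y hist",list(zip(np.arange(-30,-6,1),np.histogram(s[:,1],np.arange(-30,-6,1))[0])),np.median(s[:,2]), 'xrange')
    m=(abs(q[...,2])<3)&(abs(q[...,1]-3)<12)&(abs(q[...,0]+4)<50); s=q[m]; print("paddle x",np.percentile(s[:,0],[1,3,97,99]))
    m=(abs(q[...,2]-10.5)<2)&(abs(q[...,1]+18)<4)&(abs(q[...,0]+4)<50); s=q[m]; print("cheek x",np.percentile(s[:,0],[1,3,97,99]))
E
```

```text
side paddle y hist [ 9 12 20 28 32 31 32 31 29 28 37 32 35 29 24 37 43 23 11]  z med -0.9181661267244511
plane [ 0.0021281  -0.01007618 -0.71615994]
cheek y hist [(np.int64(-30), np.int64(0)), (np.int64(-29), np.int64(0)), (np.int64(-28), np.int64(0)), (np.int64(-27), np.int64(0)), (np.int64(-26), np.int64(0)), (np.int64(-25), np.int64(0)), (np.int64(-24), np.int64(0)), (np.int64(-23), np.int64(0)), (np.int64(-22), np.int64(6)), (np.int64(-21), np.int64(4)), (np.int64(-20), np.int64(10)), (np.int64(-19), np.int64(8)), (np.int64(-18), np.int64(13)), (np.int64(-17), np.int64(10)), (np.int64(-16), np.int64(15)), (np.int64(-15), np.int64(16)), (np.int64(-14), np.int64(15)), (np.int64(-13), np.int64(13)), (np.int64(-12), np.int64(8)), (np.int64(-11), np.int64(2)), (np.int64(-10), np.int64(1)), (np.int64(-9), np.int64(0)), (np.int64(-8), np.int64(0))] 10.458633451106351 xrange
paddle x [-34.20745769 -32.26345438  38.34684344  42.79675432]
cheek x [-31.95796563 -31.41911662  23.90451304  25.34907375]
top paddle y hist [ 8 13 16 18 12 13 14 14 13 12 15 15 12 14 16 13  7  0  0]  z med -1.0905
[... 214 characters left out ...]
4(0)), (np.int64(-25), np.int64(1)), (np.int64(-24), np.int64(2)), (np.int64(-23), np.int64(4)), (np.int64(-22), np.int64(17)), (np.int64(-21), np.int64(10)), (np.int64(-20), np.int64(15)), (np.int64(-19), np.int64(9)), (np.int64(-18), np.int64(14)), (np.int64(-17), np.int64(9)), (np.int64(-16), np.int64(12)), (np.int64(-15), np.int64(8)), (np.int64(-14), np.int64(2)), (np.int64(-13), np.int64(0)), (np.int64(-12), np.int64(0)), (np.int64(-11), np.int64(0)), (np.int64(-10), np.int64(0)), (np.int64(-9), np.int64(0)), (np.int64(-8), np.int64(0))] 10.246417175906226 xrange
paddle x [-32.92609612 -32.59234001  -9.87250768  -9.37200068]
cheek x [-31.14192408 -30.68390104  19.17176739  23.73569345]
```

```bash
cat >> h.py <<'E'
Rt=np.load("Rt.npy"); T=np.array([.5565,-.0115,.1265])+Rt@np.array([-3.5,5,-1])/1000
Rtool=Rt@np.diag([-1,1,-1.])
def goal(x,y,ztip): # trigger-frame mm, center of fingertips
    return T+Rt@np.array([x,y,ztip+14])/1000
def here():
    s=ctrl.get_state(); return s["position"],R.from_rotvec(s["tool_rot"]).as_matrix(),s
def intrig():
    p,r,s=here(); q=((p-T)@Rt*1000); q[2]-=14; e=R.from_matrix(r.T@Rtool).as_rotvec(degrees=True)
    print("t",round(s["time"],2),"tip in trig mm",q.round(1),"err tool deg",e.round(2),"F trig",(np.array(s["ft_force"])@Rt).round(1),"grip",round(s["grip_width"],3))
E
python3 - <<'E'
from h import *
print(T)
p,r,s=here()
tot=R.from_matrix(r.T@Rtool).as_rotvec(); print("rot deg",np.degrees(tot),np.degrees(np.linalg.norm(tot)))
way=[p,np.array([.36,.38,.27]),goal(-2,-28,100)]; print(way)
L=[np.linalg.norm(b-a) for a,b in zip(way,way[1:])]; N=24; S=np.linspace(0,sum(L),N+1)
pos=[way[0]+(way[1]-way[0])*x/L[0] if x<L[0] else way[1]+(way[2]-way[1])*(x-L[0])/L[1] for x in S]
rr=[r@R.from_rotvec(tot*k/N).as_matrix() for k in range(N+1)]
cp,cr=p.copy(),r.copy()
for k in range(N):
    sh=((pos[k+1]-cp)@cr*1000).round(0); dr=R.from_matrix(cr.T@rr[k+1]).as_rotvec(degrees=True).round(1)
    print(k,[sh.tolist(),dr.tolist(),.56]); cp=cp+cr@sh/1000; cr=cr@R.from_rotvec(dr,degrees=True).as_matrix()
print(cp,way[2])
E
```

```text
[ 0.55378612 -0.00654988  0.1239739 ]
rot deg [ -4.1732482  -27.78898595 -16.75998791] 32.719121865338195
[array([0.17950961, 0.62474141, 0.23659307]), array([0.36, 0.38, 0.27]), array([ 0.4990337 , -0.03557877,  0.22369098])]
0 [[-25.0, -19.0, -3.0], [-0.2, -1.2, -0.7], 0.56]
1 [[-24.0, -19.0, -3.0], [-0.1, -1.1, -0.7], 0.56]
2 [[-24.0, -19.0, -3.0], [-0.2, -1.2, -0.7], 0.56]
3 [[-24.0, -20.0, -2.0], [-0.2, -1.1, -0.7], 0.56]
4 [[-24.0, -20.0, -2.0], [-0.2, -1.2, -0.7], 0.56]
5 [[-23.0, -20.0, -1.0], [-0.1, -1.1, -0.7], 0.56]
6 [[-24.0, -21.0, -1.0], [-0.2, -1.2, -0.7], 0.56]
7 [[-23.0, -21.0, -0.0], [-0.2, -1.2, -0.7], 0.56]
8 [[-23.0, -21.0, -0.0], [-0.2, -1.1, -0.7], 0.56]
9 [[-21.0, -22.0, 1.0], [-0.1, -1.2, -0.7], 0.56]
10 [[-13.0, -28.0, 5.0], [-0.2, -1.1, -0.7], 0.56]
11 [[-13.0, -28.0, 6.0], [-0.2, -1.2, -0.7], 0.56]
12 [[-12.0, -27.0, 6.0], [-0.2, -1.2, -0.7], 0.56]
13 [[-12.0, -28.0, 6.0], [-0.1, -1.1, -0.7], 0.56]
14 [[-12.0, -29.0, 7.0], [-0.2, -1.2, -0.7], 0.56]
15 [[-11.0, -28.0, 6.0], [-0.2, -1.1, -0.7], 0.56]
16 [[-11.0, -29.0, 7.0], [-0.2, -1.2, -0.7], 0.56]
17 [[-10.0, -28.0, 6.0], [-0.1, -1.1, -0.7], 0.56]
18 [[-9.0, -29.0, 7.0], [-0.2, -1.2, -0.7], 0.56]
19 [[-9.0, -29.0, 7.0], [-0.2, -1.2, -0.7], 0.56]
20 [[-9.0, -29.0, 7.0], [-0.1, -1.1, -0.7], 0.56]
21 [[-8.0, -29.0, 7.0], [-0.2, -1.2, -0.7], 0.56]
22 [[-8.0, -29.0, 7.0], [-0.2, -1.1, -0.7], 0.56]
23 [[-7.0, -30.0, 7.0], [-0.2, -1.2, -0.7], 0.56]
[ 0.49892249 -0.03569526  0.22388875] [ 0.4990337  -0.03557877  0.22369098]
```

Request:
{"api": "arm_command", "payload": {"motion": [[[-25,-19,-3],[-0.2,-1.2,-0.7],0.56],[[-24,-19,-3],[-0.1,-1.1,-0.7],0.56],[[-24,-19,-3],[-0.2,-1.2,-0.7],0.56],[[-24,-20,-2],[-0.2,-1.1,-0.7],0.56],[[-24,-20,-2],[-0.2,-1.2,-0.7],0.56],[[-23,-20,-1],[-0.1,-1.1,-0.7],0.56],[[-24,-21,-1],[-0.2,-1.2,-0.7],0.56],[[-23,-21,0],[-0.2,-1.2,-0.7],0.56]]}}

```text
time: 1.37
position: [0.3275, 0.4242, 0.2641]
tool_rot: [0.269, 2.964, 0.003]
ft_force: [0.1, 0.6, 0.6]
grip_width: 0.492
```

Request:
{"api": "arm_command", "payload": {"motion": [[[-23,-21,0],[-0.2,-1.1,-0.7],0.56],[[-21,-22,1],[-0.1,-1.2,-0.7],0.56],[[-13,-28,5],[-0.2,-1.1,-0.7],0.56],[[-13,-28,6],[-0.2,-1.2,-0.7],0.56],[[-12,-27,6],[-0.2,-1.2,-0.7],0.56],[[-12,-28,6],[-0.1,-1.1,-0.7],0.56],[[-12,-29,7],[-0.2,-1.2,-0.7],0.56],[[-11,-28,6],[-0.2,-1.1,-0.7],0.56]]}}

```text
time: 2.03
position: [0.4202, 0.1985, 0.2493]
tool_rot: [0.112, 2.814, 0.004]
ft_force: [-21.7, -15.1, 13.9]
grip_width: 0.437
```

```bash
python3 - <<'E'
from h import *
intrig(); p,r,s=here(); print(p,s["joint_positions"].round(2)); print(((goal(-2,-28,100)-p)@r*1000).round(1))
E
```

```text
t 2.03 tip in trig mm [-55.7 207.5 157.6] err tool deg [-1.34 -9.32 -5.39] F trig [-12.9 -14.7  22.6] grip 0.437
[0.42022352 0.19853241 0.24934853] [-0.82 -0.3   0.14  2.09  0.28  1.12  0.71]
[ -84.4 -227.7   51.8]
```

```bash
python3 - <<'E'
from h import *
for n in("side","top"):
    im,d=optics.get_image(n); cv2.imwrite(f"pics/{n}1.png",im)
intrig(); p,r,s=here(); print(p,s["joint_positions"].round(3),s["ft_force"],s["qd"].round(3))
E
```

```text
t 2.13 tip in trig mm [-55.2 201.  155.3] err tool deg [-1.84 -9.45 -6.07] F trig [ 0.2 -0.1 -0.5] grip 0.447
[0.421842   0.1920098  0.24757775] [-0.807 -0.301  0.135  2.089  0.282  1.12   0.711] [ 0.38825103 -0.06840047 -0.31738922] [-0.097 -0.002 -0.03  -0.045 -0.035 -0.001 -0.073]
```

View pics/top1.png

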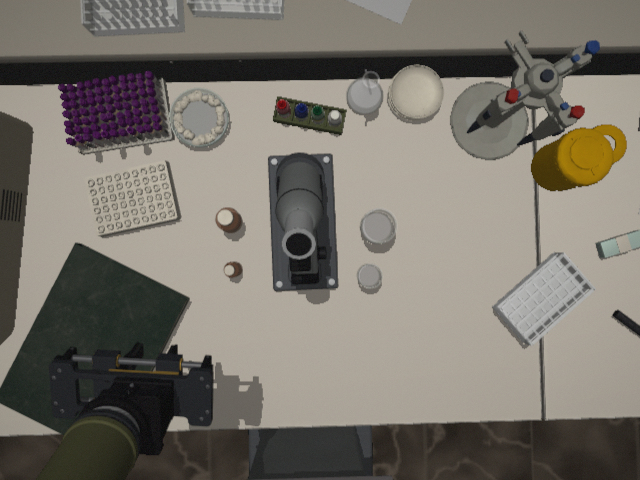

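View pics/side1.png

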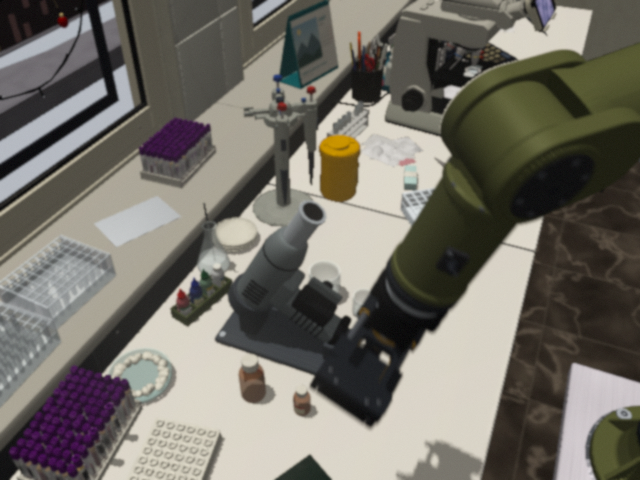

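The arm is in free space, and the force spike has gone, so it was inertial. The body's 190 mm runs along the jaw axis. Joint 2 is at its limit at this small radius, so I'll take a lower, farther-out approach.

```bash
cat >> h.py <<'E'
def plan(gl,N,claw):
    p,r,s=here(); tot=R.from_matrix(r.T@Rtool).as_rotvec(); cp,cr=p.copy(),r.copy()
    for k in range(N):
        tr=r@R.from_rotvec(tot*(k+1)/N).as_matrix()
        sh=((p+(gl-p)*(k+1)/N-cp)@cr*1000).round(0); dr=R.from_matrix(cr.T@tr).as_rotvec(degrees=True).round(1)
        print([sh.tolist(),dr.tolist(),claw]); cp=cp+cr@sh/1000; cr=cr@R.from_rotvec(dr,degrees=True).as_matrix()
    print((cp-gl)*1000)
E
python3 - <<'E'
from h import *
plan(goal(-2,-28,50),8,.56)
E
```

```text
[[-12.0, -27.0, 13.0], [-0.2, -1.2, -0.8], 0.56]
[[-11.0, -28.0, 12.0], [-0.3, -1.2, -0.7], 0.56]
[[-10.0, -27.0, 13.0], [-0.2, -1.1, -0.8], 0.56]
[[-10.0, -28.0, 13.0], [-0.2, -1.2, -0.7], 0.56]
[[-9.0, -28.0, 13.0], [-0.2, -1.2, -0.8], 0.56]
[[-9.0, -28.0, 13.0], [-0.3, -1.2, -0.8], 0.56]
[[-8.0, -29.0, 13.0], [-0.2, -1.2, -0.7], 0.56]
[[-7.0, -28.0, 13.0], [-0.2, -1.1, -0.8], 0.56]
[-0.26421127  0.08581385  0.01225908]
```

Request:
{"api": "arm_command", "payload": {"motion": [[[-12,-27,13],[-0.2,-1.2,-0.8],0.56],[[-11,-28,12],[-0.3,-1.2,-0.7],0.56],[[-10,-27,13],[-0.2,-1.1,-0.8],0.56],[[-10,-28,13],[-0.2,-1.2,-0.7],0.56],[[-9,-28,13],[-0.2,-1.2,-0.8],0.56],[[-9,-28,13],[-0.3,-1.2,-0.8],0.56]]}}

```text
time: 2.63
position: [0.486, 0.0704, 0.2073]
tool_rot: [0.021, 2.722, 0.012]
ft_force: [0.9, 0.7, 0.0]
grip_width: 0.438
```

```bash
python3 - <<'E'
from h import *
im,d=optics.get_image("side"); cv2.imwrite(f"pics/side2.png",im)
im,d=optics.get_image("top"); cv2.imwrite(f"pics/top2.png",im)
intrig(); p,r,s=here(); print(p,s["joint_positions"].round(3),s["ft_force"],s["qd"].round(3)); plan(goal(-2,-28,50),4,.56)
E
```

```text
t 2.73 tip in trig mm [-21.6  74.2  89.4] err tool deg [-0.43 -4.26 -2.35] F trig [-0.7 -0.2  0.6] grip 0.444
[0.48484449 0.06633549 0.20510713] [-0.18  -0.296 -0.072  2.199  0.106  0.839  1.239] [-0.86301963 -0.22742721  0.17664631] [-0.046 -0.005 -0.073 -0.037 -0.035  0.037 -0.075]
[[-7.0, -25.0, 10.0], [-0.1, -1.1, -0.6], 0.56]
[[-6.0, -26.0, 9.0], [-0.1, -1.0, -0.6], 0.56]
[[-6.0, -25.0, 10.0], [-0.1, -1.1, -0.6], 0.56]
[[-5.0, -25.0, 10.0], [-0.1, -1.1, -0.5], 0.56]
[ 0.12660117  0.40413952 -0.15266505]
```

View pics/side2.png

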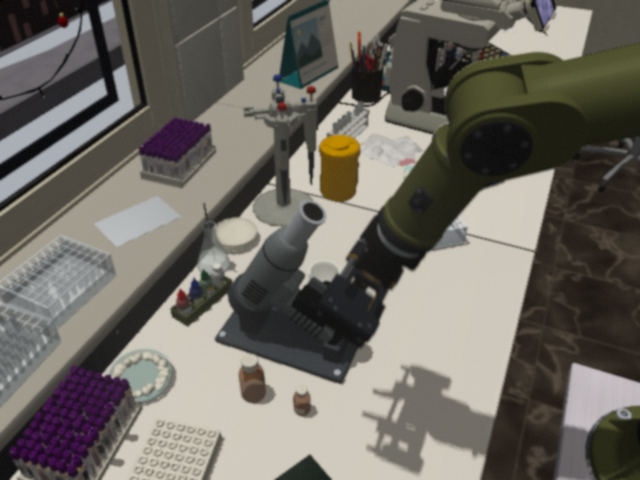

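View pics/top2.png

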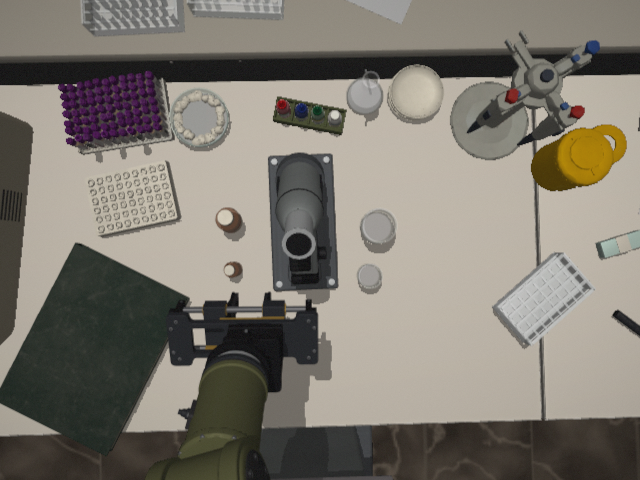

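Request:
{"api": "arm_command", "payload": {"motion": [[[-7,-25,10],[-0.1,-1.1,-0.6],0.56],[[-6,-26,9],[-0.1,-1.0,-0.6],0.56],[[-6,-25,10],[-0.1,-1.1,-0.6],0.56],[[-5,-25,10],[-0.1,-1.1,-0.5],0.56],[[0,0,0],[0,0,0],0.56],[[0,0,0],[0,0,0],0.56]]}}

```text
time: 3.23
position: [0.5238, -0.0294, 0.1812]
tool_rot: [-0.031, 2.65, 0.01]
ft_force: [-0.1, 0.3, 0.8]
grip_width: 0.443
```

```bash
python3 - <<'E'
from h import *
n="top"
im,d=optics.get_image(n); cv2.imwrite(f"pics/{n}3.png",im); np.save("top3.npy",d)
n="side"
im,d=optics.get_image(n); cv2.imwrite(f"pics/{n}3.png",cv2.resize(im[200:420,240:480],None,fx=2.5,fy=2.5)); np.save("side3.npy",d)
intrig(); p,r,s=here(); print(p,s["joint_positions"].round(3),s["ft_force"],s["qd"].round(3)); plan(goal(-2,-28,50),1,.56)
E
```

```text
t 3.33 tip in trig mm [  0.7 -20.7  51.2] err tool deg [0.28 0.22 0.4 ] F trig [0.2 0.  1.1] grip 0.438
[ 0.52416631 -0.02775975  0.1818463 ] [-0.152 -0.251  0.149  2.237  0.036  0.661  1.576] [-3.11998800e-01 -2.05088370e-06  1.06906882e+00] [-0.    -0.002 -0.014 -0.001  0.003 -0.002  0.008]
[[3.0, -7.0, 1.0], [0.3, 0.2, 0.4], 0.56]
[-0.31632209  0.32607303 -0.00438653]
```

View pics/side3.png

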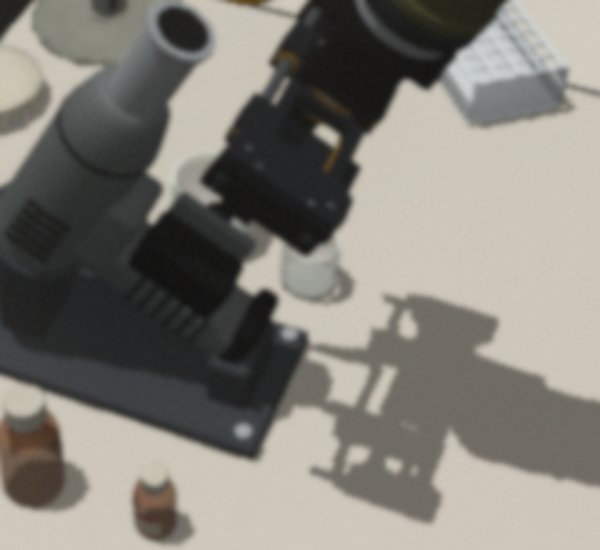

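View pics/top3.png

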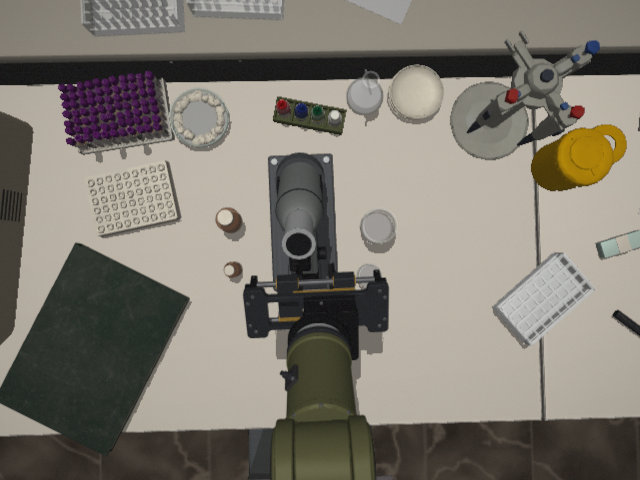

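```bash
python3 - <<'E'
from h import *
v,u=np.mgrid[:480,:640]
p,r,s=here()
for n in("top","side"):
    P=px2w(n,u,v,np.load(n+"3.npy")); q=(P-p)@r*1000  # tool frame
    # body plate
    m=(abs(q[...,0])<45)&(abs(q[...,1])<120)&(q[...,2]<-50)&(q[...,2]>-110)
    a=q[m]; print(n,len(a)); 
    for lo,hi in((-110,-90),(-90,-75),(-75,-60),(-60,-50)):
        b=a[(a[:,2]>=lo)&(a[:,2]<hi)]
        if len(b)>20: print(lo,"y",np.percentile(b[:,1],[.5,2,98,99.5]).round(1),"x",np.percentile(b[:,0],[1,99]).round(1))
    m=(abs(q[...,0])<20)&(abs(q[...,1])<50)&(q[...,2]<15)&(q[...,2]>-48)
    b=q[m]; print("fingers",len(b)); 
    for lo in range(-48,20,8):
        c=b[(b[:,2]>=lo)&(b[:,2]<lo+8)]
        if len(c)>5: print(lo,np.histogram(c[:,1],np.arange(-48,49,6))[0],np.percentile(c[:,0],[2,98]).round(1))
E
```

```text
top 5744
-110 y [-97.1 -95.5  90.   91.6] x [-36.7  35.8]
-90 y [-94.4 -88.6  82.7  88.1] x [-37.8  20.3]
-75 y [-88.2 -86.   79.5  82.4] x [-38.   27.7]
-60 y [-88.1 -86.6  83.4  83.6] x [-37.3 -15.6]
fingers 210
-40 [ 0  0  0 10  5  0  0  0  0  0  7 14  0  0  0  0] [-2.5  6.1]
-32 [0 0 0 3 6 0 0 0 0 0 1 4 0 0 0 0] [-10.5   7.8]
-24 [0 0 0 9 4 0 0 0 0 0 2 9 0 0 0 0] [-11.1  -7.1]
-16 [ 0  0  3 11  4  0  0  0  0  0  6 10  3  0  0  0] [-11.4  -0.8]
-8 [ 0  0  2 10  4  0  0  0  0  0  6 10  3  0  0  0] [-11.4  -2.8]
0 [ 0  0  0 11  9  0  0  0  0  0  6 11  3  0  0  0] [-11.    1.6]
8 [0 0 1 8 3 0 0 0 0 0 3 8 1 0 0 0] [-10.7   2.4]
side 3606
-110 y [-89.8 -74.5  95.2  95.7] x [-36.4  35.5]
-90 y [-82.2 -78.2  94.   94.6] x [-37.1  37.6]
-75 y [-81.9 -80.6  87.9  88.3] x [-37.3  37.7]
-60 y [-81.6 -81.1  87.8  88.1] x [-36.6  35.7]
fingers 108
-48 [ 0  0  0 18 18  0  0  0  0  0  0  0  0  0  0  0] [-8.6  9.9]
-40 [ 0  0  0 16  6  0  0  0  0  0  0  0  0  0  0  0] [-7.5 10.9]
0 [ 0  0  0  0  0  0  0  0  0  0  0  0 17  0  0  0] [-10.1  10. ]
8 [ 0  0  0  0  0  0  0  0  0  0  0  0 33  0  0  0] [-10.6  11.4]
```

Request:
{"api": "arm_command", "payload": {"motion": [[[3,-8,0],[0.3,0.2,0.4],0.56],[[0,0,12],[0,0,0],0.56],[[0,0,16],[0,0,0],0.56],[[0,0,10],[0,0,0],0.56],[[0,0,0],[0,0,0],0.56],[[0,0,0],[0,0,0],0.56]]}}

```text
time: 3.83
position: [0.5389, -0.0369, 0.1458]
tool_rot: [-0.023, 2.654, 0.004]
ft_force: [-0.4, -0.6, -0.9]
grip_width: 0.441
```

```bash
python3 - <<'E'
from h import *
n="side"
im,d=optics.get_image(n); cv2.imwrite(f"pics/{n}4.png",cv2.resize(im[200:420,240:480],None,fx=2.5,fy=2.5)); np.save("side4.npy",d)
n="top"
im,d=optics.get_image(n); cv2.imwrite(f"pics/{n}4.png",cv2.resize(im[180:340,220:420],None,fx=3.7,fy=3.7))
intrig()
E
```

```text
t 3.93 tip in trig mm [ -2.4 -30.3  13.2] err tool deg [-0.09  0.03 -0.06] F trig [-0.2 -0.1 -0.7] grip 0.442
```

View pics/side4.png

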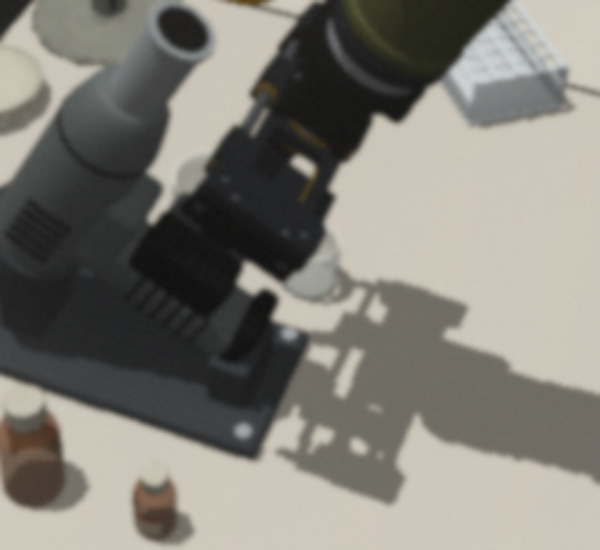

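View pics/top4.png

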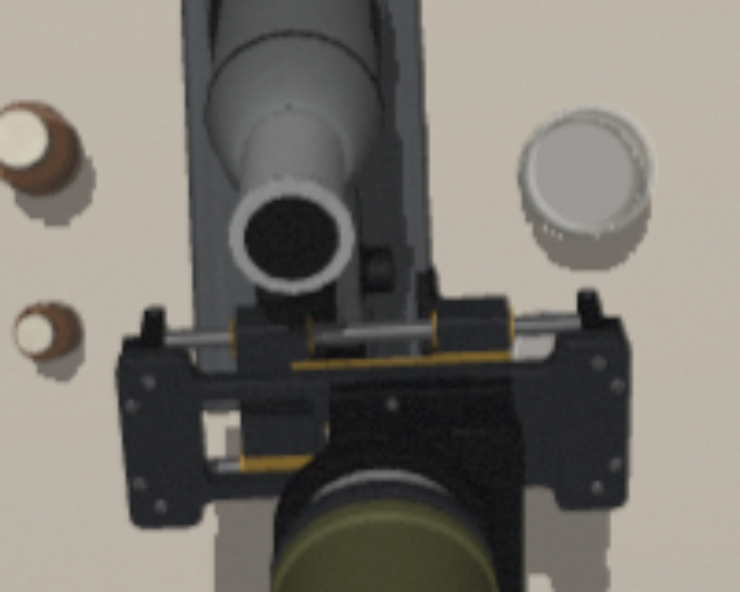

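Request:
{"api": "arm_command", "payload": {"motion": [[[0,0,9],[0,0,0],0.56],[[0,0,8],[0,0,0],0.56],[[0,0,0],[0,0,0],0.56],[[0,0,0],[0,0,0],0.56]]}}

```text
time: 4.27
position: [0.5484, -0.0371, 0.132]
tool_rot: [-0.022, 2.651, 0.005]
ft_force: [-2.9, 0.1, 6.0]
grip_width: 0.442
```

```bash
python3 - <<'E'
from h import *
intrig()
E
```

```text
t 4.27 tip in trig mm [ -1.5 -30.5  -4.1] err tool deg [-0.09  0.11 -0.09] F trig [0.3 0.1 6.6] grip 0.442
```

The contact force of 6.6 N at 4.1 mm matches the spring model, so I'll squeeze further.

Request:
{"api": "arm_command", "payload": {"motion": [[[0,0,5],[0,0,0],0.56],[[0,0,5],[0,0,0],0.56],[[0,0,0],[0,0,0],0.56],[[0,0,0],[0,0,0],0.56]]}}

```text
time: 4.6
position: [0.5529, -0.0371, 0.1235]
tool_rot: [-0.022, 2.651, 0.005]
ft_force: [-5.8, -0.6, 8.0]
grip_width: 0.437
```

```bash
python3 - <<'E'
from h import *
n="side"
im,d=optics.get_image(n); cv2.imwrite(f"pics/{n}5.png",cv2.resize(im[200:420,240:480],None,fx=2.5,fy=2.5)); np.save("side5.npy",d)
n="top"
im,d=optics.get_image(n); cv2.imwrite(f"pics/{n}5.png",cv2.resize(im[180:340,220:420],None,fx=3.7,fy=3.7))
intrig()
E
```

```text
t 4.7 tip in trig mm [ -1.5 -30.5 -13.6] err tool deg [-0.08  0.11 -0.09] F trig [-0.3  1.  10.3] grip 0.439
```

View pics/top5.png

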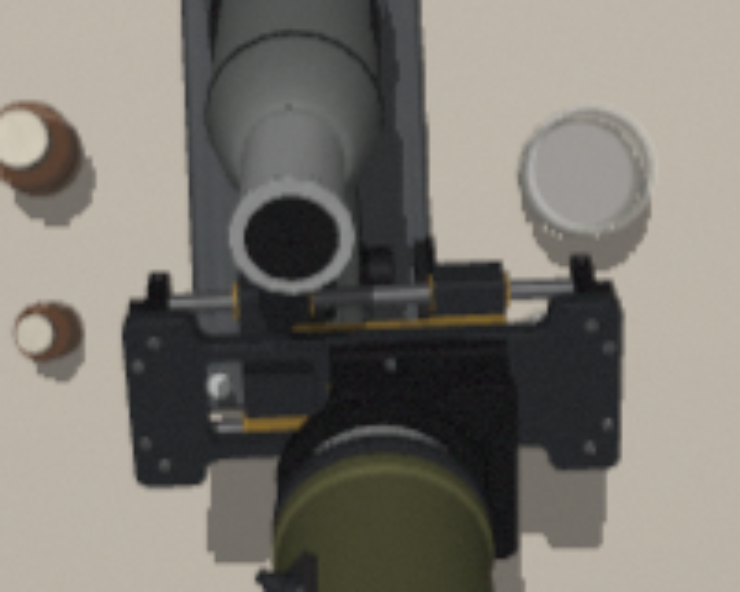

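View pics/side5.png

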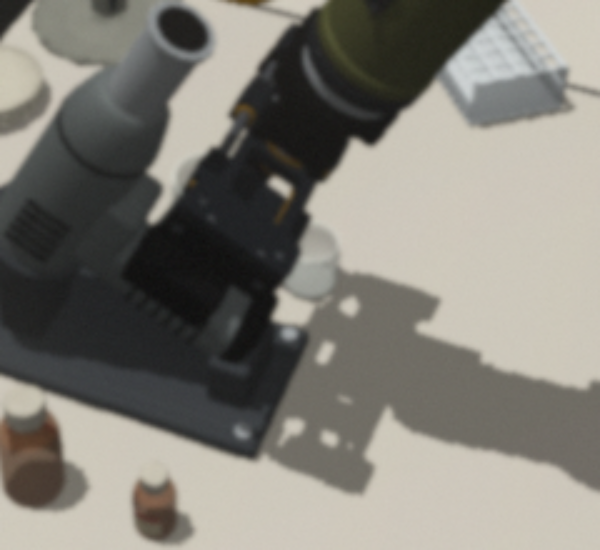

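Request:
{"api": "arm_command", "payload": {"motion": [[[0,0,1.5],[0,0,0],0.56],[[0,4,0],[0,0,0],0.56],[[0,4,0],[0,0,0],0.56],[[0,3,0],[0,0,0],0.56],[[0,0,0],[0,0,0],0.56],[[0,0,0],[0,0,0],0.56]], "force": 40}}

```text
time: 5.2
position: [0.5534, -0.0283, 0.1225]
tool_rot: [-0.02, 2.651, 0.002]
ft_force: [-5.0, -4.9, 10.6]
grip_width: 0.444
```

```bash
python3 - <<'E'
from h import *
intrig()
E
```

```text
t 5.2 tip in trig mm [ -1.4 -21.7 -14.9] err tool deg [-0.22  0.12 -0.17] F trig [ 0.5 -4.8 11.8] grip 0.444
```

Request:
{"api": "arm_command", "payload": {"motion": [[[0,3,0],[0,0,0],0.56],[[0,2,0],[0,0,0],0.56],[[0,0,0],[0,0,0],0.56],[[0,0,0],[0,0,0],0.56]]}}

```text
time: 5.53
position: [0.5533, -0.0245, 0.1225]
tool_rot: [-0.018, 2.651, 0.001]
ft_force: [-5.5, -7.8, 10.3]
grip_width: 0.44
```

```bash
python3 - <<'E'
from h import *
n="top"
im,d=optics.get_image(n); cv2.imwrite(f"pics/{n}6.png",cv2.resize(im[180:340,220:420],None,fx=3.7,fy=3.7))
intrig()
E
```

```text
t 5.58 tip in trig mm [ -1.4 -18.  -14.9] err tool deg [-0.29  0.12 -0.23] F trig [-0.3 -8.6 11.4] grip 0.442
```

View pics/top6.png

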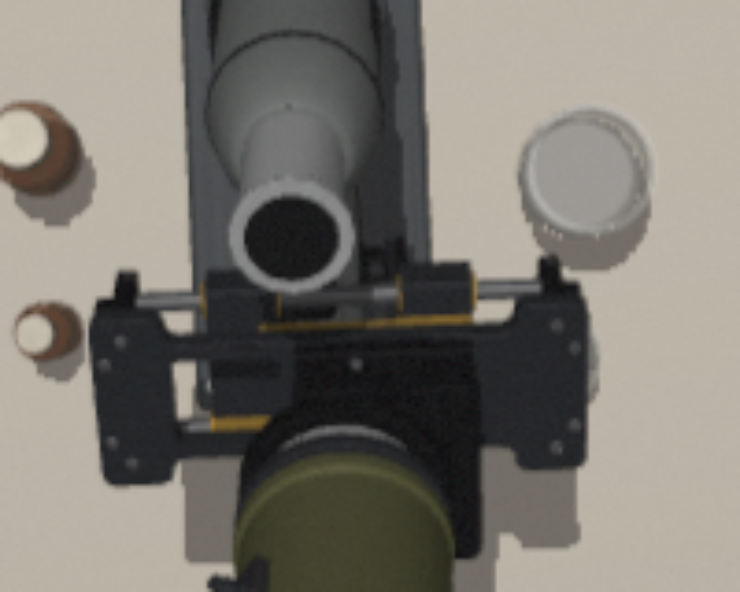

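Request:
{"api": "arm_command", "payload": {"motion": [[[0,3,0],[0,0,0],0.56],[[0,0,0],[0,0,0],0.56],[[0,0,0],[0,0,0],0.56]]}}

```text
time: 5.83
position: [0.5533, -0.0219, 0.1225]
tool_rot: [-0.017, 2.651, 0.0]
ft_force: [-5.7, -8.8, 9.6]
grip_width: 0.443
```

```bash
python3 - <<'E'
from h import *
intrig()
E
```

```text
t 5.83 tip in trig mm [ -1.4 -15.3 -14.9] err tool deg [-0.32  0.12 -0.24] F trig [-0.7 -8.7 11.2] grip 0.443
```

Request:
{"api": "arm_command", "payload": {"motion": [[[0,2,0],[0,0,0],0.56],[[0,0,0],[0,0,0],0.56],[[0,0,0],[0,0,0],0.56]]}}

```text
time: 6.08
position: [0.5533, -0.0203, 0.1225]
tool_rot: [-0.017, 2.651, -0.0]
ft_force: [-5.2, -10.3, 9.7]
grip_width: 0.44
```

```bash
python3 - <<'E'
from h import *
intrig()
E
```

```text
t 6.08 tip in trig mm [ -1.4 -13.7 -14.9] err tool deg [-0.34  0.12 -0.26] F trig [ -0.2 -10.2  11.1] grip 0.44
```

Request:
{"api": "arm_command", "payload": {"motion": [[[0,2,0],[0,0,0],0.56],[[0,0,0],[0,0,0],0.56],[[0,0,0],[0,0,0],0.56]]}}

```text
time: 6.33
position: [0.5532, -0.0187, 0.1225]
tool_rot: [-0.016, 2.651, -0.001]
ft_force: [-5.5, -10.8, 9.6]
grip_width: 0.44
```

```bash
python3 - <<'E'
from h import *
n="top"
im,d=optics.get_image(n); cv2.imwrite(f"pics/{n}7.png",cv2.resize(im[180:340,220:420],None,fx=3.7,fy=3.7))
intrig()
E
```

```text
t 6.38 tip in trig mm [ -1.4 -12.1 -15. ] err tool deg [-0.36  0.12 -0.27] F trig [ -1.2 -10.4  10.7] grip 0.44
```

View pics/top7.png

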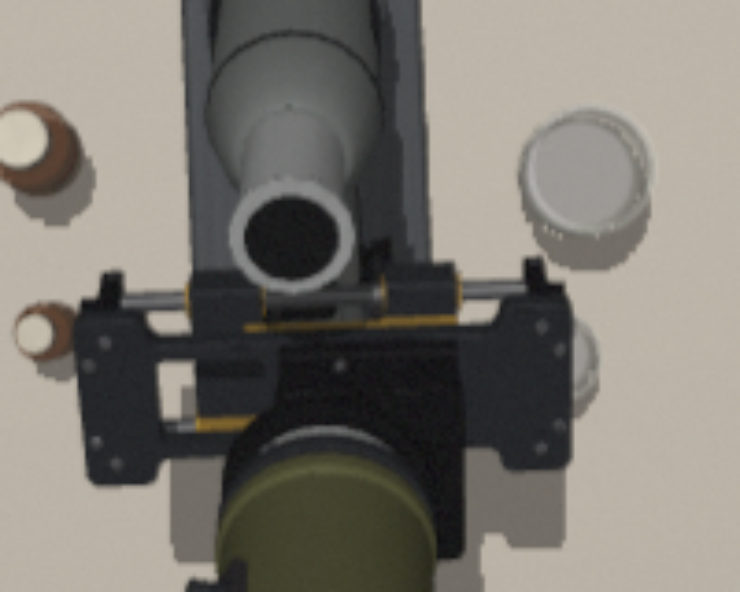

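Request:
{"api": "arm_command", "payload": {"motion": [[[0,2,0],[0,0,0],0.56],[[0,0,0],[0,0,0],0.56],[[0,0,0],[0,0,0],0.56]]}}

```text
time: 6.63
position: [0.5532, -0.0185, 0.1224]
tool_rot: [-0.014, 2.651, -0.003]
ft_force: [-4.6, -15.5, 9.4]
grip_width: 0.439
```

```bash
python3 - <<'E'
from h import *
intrig()
E
```

```text
t 6.63 tip in trig mm [ -1.4 -12.  -15. ] err tool deg [-0.48  0.11 -0.33] F trig [  0.1 -15.4  10.6] grip 0.439
```

The hard stop shows: force jumped and the tool stopped moving. The button is fully in, so I'll ease the trigger.

Request:
{"api": "arm_command", "payload": {"motion": [[[0,0,-3],[0,0,0],0.56],[[0,0,-3],[0,0,0],0.56],[[0,0,-3],[0,0,0],0.56],[[0,0,-2],[0,0,0],0.56],[[0,0,0],[0,0,0],0.56],[[0,0,0],[0,0,0],0.56]]}}

```text
time: 7.13
position: [0.5476, -0.0185, 0.131]
tool_rot: [-0.015, 2.652, -0.003]
ft_force: [1.8, -15.5, 1.9]
grip_width: 0.446
```

```bash
python3 - <<'E'
from h import *
intrig()
E
```

```text
t 7.13 tip in trig mm [ -2.4 -11.8  -4.8] err tool deg [-0.48  0.04 -0.31] F trig [  2.3 -15.6   1. ] grip 0.446
```

The trigger is unloaded, so the catch is holding it. Releasing the button sideways, then retracting.

Request:
{"api": "arm_command", "payload": {"motion": [[[0,-4,0],[0,0,0],0.56],[[0,-5,0],[0,0,0],0.56],[[0,-6,0],[0,0,0],0.56],[[0,-5,0],[0,0,0],0.56],[[0,0,0],[0,0,0],0.56],[[0,0,0],[0,0,0],0.56]]}}

```text
time: 7.63
position: [0.5473, -0.0322, 0.1306]
tool_rot: [-0.022, 2.653, 0.005]
ft_force: [-0.0, 0.7, 0.1]
grip_width: 0.442
```

```bash
python3 - <<'E'
from h import *
n="top"
im,d=optics.get_image(n); cv2.imwrite(f"pics/{n}8.png",cv2.resize(im[180:340,220:420],None,fx=3.7,fy=3.7))
intrig()
E
```

```text
t 7.68 tip in trig mm [ -2.9 -25.2  -4.9] err tool deg [-0.08 -0.02 -0.06] F trig [0.6 0.2 0.2] grip 0.44
```

View pics/top8.png

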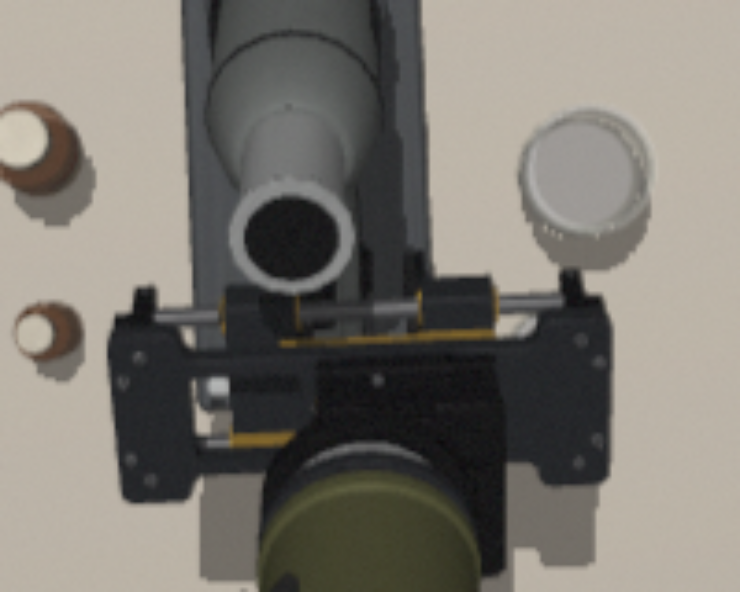

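The button is still in (stub at pixels 360–373, against 360–393 when out) and the forces are zero. Retracting.

Request:
{"api": "arm_command", "payload": {"motion": [[[0,0,-8],[0,0,0],0.56],[[0,0,-15],[0,0,0],0.56],[[0,0,-20],[0,0,0],0.56],[[0,0,-15],[0,0,0],0.56],[[0,30,-2],[0,0,0],0.56],[[0,35,-2],[0,0,0],0.56],[[8,35,-2],[0,0,0],0.56],[[8,30,0],[0,0,0],0.56]]}}

```text
time: 8.35
position: [0.501, 0.0996, 0.1814]
tool_rot: [-0.023, 2.65, 0.006]
ft_force: [0.9, 1.0, -0.2]
grip_width: 0.437
```

Request:
{"api": "arm_command", "payload": {"motion": [[[0,0,0],[0,0,0],0.56],[[0,0,0],[0,0,0],0.56],[[0,0,0],[0,0,0],0.56]]}}

```text
time: 8.6
position: [0.5011, 0.0966, 0.1801]
tool_rot: [-0.023, 2.653, 0.004]
ft_force: [0.0, -0.9, 0.5]
grip_width: 0.435
```

```bash
python3 - <<'E'
from h import *
v,u=np.mgrid[:480,:640]
for n in ("top","side"):
    im,d=optics.get_image(n)
    cv2.imwrite(f"pics/{n}9.png",cv2.resize(im[180:340,220:420] if n=="top" else im[210:430,190:430],None,fx=3 if n=="side" else 3.7,fy=3 if n=="side" else 3.7)[:600])
    for nm,dd in(("before",np.load(n+"0.npy")),("now",d)):
        q=(px2w(n,u,v,dd)-T)@Rt*1000
        m=(abs(q[...,0])<25)&(q[...,1]>-8)&(q[...,1]<12)&(abs(q[...,2])<22); print(n,nm,"face z",np.median(q[m][:,2]).round(1),m.sum())
        m=(abs(q[...,0])<12)&(q[...,1]<-29)&(q[...,1]>-50)&(abs(q[...,2])<12); print("   button min y",np.percentile(q[m][:,1],[0,5,20]).round(1),m.sum())
    for t in("jar","oil_bottle"):
        for r in models.search_frame(n,t): print(n,t,round(r["conf"],2),c2w(n,r["location"]).round(3))
intrig()
E
```

```text
top before face z 0.0 123
   button min y [-41.4 -40.3 -38.6] 101
top now face z -6.9 99
   button min y [-32.6 -32.4 -32.1] 31
top jar 0.94 [ 0.513 -0.124  0.003]
top jar 0.57 [ 0.603 -0.143  0.002]
top oil_bottle 0.97 [0.614 0.115 0.058]
top oil_bottle 0.78 [0.529 0.113 0.043]
top oil_bottle 0.35 [ 0.605 -0.015  0.103]
side before face z 0.1 293
   button min y [-40.3 -39.1 -38.4] 45
side now face z -6.4 158
   button min y [-31.5 -31.4 -31.3] 3
side jar 0.63 [ 0.612 -0.161  0.046]
side oil_bottle 0.91 [0.608 0.127 0.057]
side oil_bottle 0.83 [0.525 0.123 0.036]
t 8.9 tip in trig mm [-18.5 103.7  59. ] err tool deg [-0.13 -0.01 -0.17] F trig [ 0.5 -0.4  0.5] grip 0.442
```

View pics/top9.png

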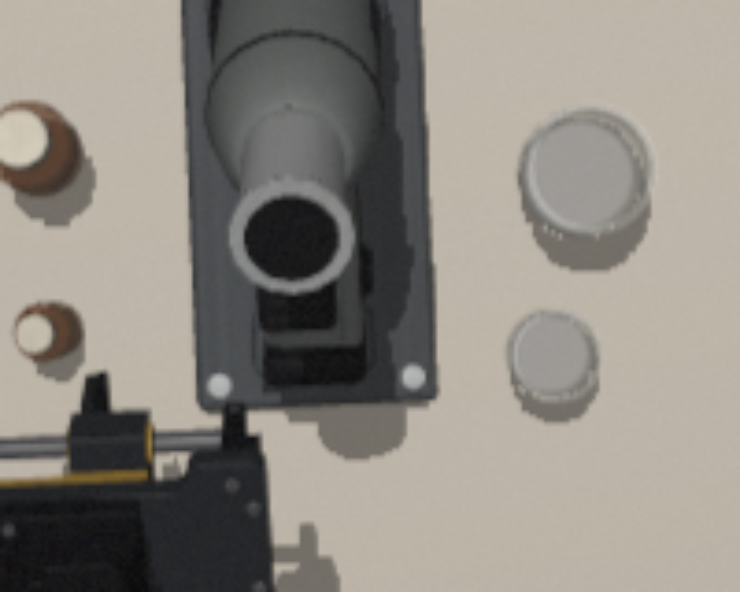

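View pics/side9.png

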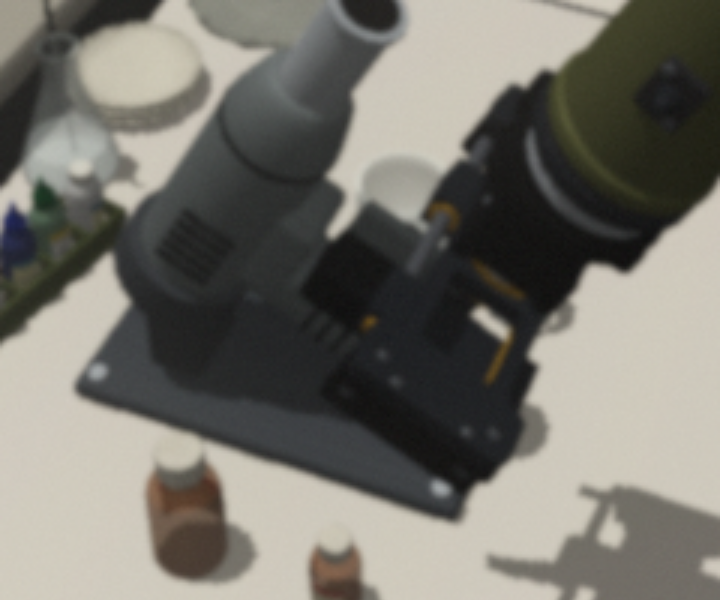

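The trigger face stands 6.4–6.9 mm in, and the button has moved in by about 8 mm. The jar and bottle haven't moved, and the robot is clear.

```bash
python3 - <<'E'
from bench import ctrl
print(ctrl.close_job())
E
```

```text
the job is handed in; nothing more can be done
None
```

The blower is set to run hands-free, and the job was handed in about 9 s into the 38 s allowed; `close_job` reports no verdict.

**What I did:** With one finger I squeezed the trigger about 15 mm in, at 11 N. With the other, outside the cheek, I pushed the lock button to its stop; the side force jumped to 15 N and the tool stopped moving. I then eased the trigger until the catch took the load, let go of the button and backed the arm away.

**Last checks:**
- **Trigger:** depth images put its face at 6.9 mm in (top camera) and 6.4 mm in (side camera), so it is on its catch.
- **Button:** it still reads about 8–9 mm in, more than the roughly 6.5 mm expected under the catch. Few pixels show it (31 from the top, 3 from the side), so I trust only that it is held in.
- **Jar and bottle:** both stand upright where they were, within about 3 mm in the top camera. The side camera gave the large jar no reading at the start, so it had nothing to compare with there.
- **Robot:** it touches nothing, and the measured force was about zero.

**Disagreements:**
- The two cameras differed by about 5 mm sideways on the gripper. I used their mean, and the button's stop came about 2 mm further along than that implied.
- Joint 2 read −0.301 against its −0.30 limit during the approach. Nothing was reported, and I moved farther out from the base after that.

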